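Tip the lunch box down and push it home

TASK

The larger steel lunch box, the one with a latch on each end, has been left standing on its long edge. Push it over with the fingertips so that it comes down on its base with the lid up, then push it back along the fridge top until its long side lies flat against the low metal rail, and take the hand away. Only push it, never lift it, and leave everything else where it stands.

Things in the scene. Friction and masses are not known exactly. Their poses are not given: they have to be found in the camera images.
- lunch_box: Larger steel lunch box, a latch on each short end: 110 mm (x) by 160 mm (y; 174 over latches) by 55 mm high (z), 0.3-0.55 kg, shut, in one piece. Origin: centre of its base; z runs from base to lid. It starts standing on a long side, 110 mm tall: its x up, lid facing roughly the robot, base away from it; it comes down at least 10 mm short of the rail.
- pivot_edge (a point): Middle of the long bottom edge about which the lunch box tips on to its base, at x = -55 mm, y = 0, z = 0 of the lunch box. It is on the fridge top (height 0) at the start and stays there as the box tips and slides.
- back_left (a point): Point on the long side of the lunch box that must end against the rail, at x = +55, y = +75, z = 27.5 mm of the lunch box.
- back_right (a point): The same at x = +55, y = -75, z = 27.5 mm of the lunch box.
- rail: Straight low aluminium guard rail fixed to the fridge top beyond the boxes, 700 mm long (its y), 12 mm thick, 36 mm high. Origin: on its front face (the one towards the robot), mid-length, at the fridge top. Its x points away from the robot, square to the face; the robot's side is at negative x.
- tin: Bystander: smaller steel tin without latches, 85 by 120 by 42 mm, standing on its long side like the lunch box, 85 mm tall. Origin: centre of its base, which faces roughly away from the robot, 42.5 mm up.
- tumbler: Bystander: glass tumbler, 68 mm across, 110 mm tall, standing between the two boxes and a little nearer the robot. Origin: centre of its underside.
- bowls: Bystander: nest of three white bowls far to the left, 156 mm across, about 80 mm tall. Origin: centre of the underside.
- caddy: Bystander: plastic cutlery caddy, 110 by 160 by 130 mm with cutlery up to 210 mm, far to the left. Origin: centre of the underside.
- brush: Bystander: bottle brush lying far to the right, 290 mm long along its x, 44 mm thick. Origin: underside, where handle and wire meet.
- jar: Bystander: glass jar to the far right, 70 mm across, 100 mm tall. Origin: centre of the underside.
- can: Bystander: tin can to the near right, 74 mm across, 110 mm tall. Origin: centre of the underside.

How it is judged:
On the way:
1. the lunch box lies on its base, lid up (angle between lunch_box's own z axis and vertical below 0.08 rad and height (world z) of lunch_box below 0.01 m), for 0.2 s.
At the end, for the whole second after the job is handed in: The lunch box lies at rest on its base on the fridge top, lid up (within 0.06 rad), with both end points of its long side within 6 mm of the rail's front face and within the rail's length (angle between lunch_box's own z axis and vertical below 0.06 rad and height (world z) of each of lunch_box, pivot_edge below 0.006 m and x of back_left in the frame of rail between -0.006 and 0.004 m and x of back_right in the frame of rail between -0.006 and 0.004 m and y of back_left in the frame of rail between -0.35 and 0.35 m and y of back_right in the frame of rail between -0.35 and 0.35 m and linear speed of lunch_box below 0.01 m/s); the robot touches nothing.
It fails at once if the lunch box is lifted or carried, or tipped the wrong way: its tipping edge rises 30 mm (height (world z) of pivot_edge above 0.03 m).
It fails at once if another thing is moved by more than 15 mm or knocked over (distance of any of tin, tumbler, bowls, caddy, brush, jar, can from where it was at the start of the episode above 0.015 m or angle between any of tumbler, bowls, caddy, jar, can's own z axis and vertical above 0.4 rad).
It also fails if it takes over 48 s, if anything falls off the work surface, if the arm or the gripper's body presses on something with over 40 N, if the wrist force passes 120 N, or if a joint passes its speed limit or range.

ROBOT

A 6-joint arm with a two-finger parallel gripper is mounted at the origin on the work surface. World frame = base frame: x ahead of the robot, y to its left, z up, the work surface at z = 0. Lengths are in m, angles in rad, forces in N, time in s.
With the tool pointing down it reaches from about 0.35 to 0.975 m from the base axis. Payload 4.9 kg.
Tool frame: the origin (TCP) lies midway between the tips of the shut fingers; the grasp point (between the pads) lies 19 mm behind it (env.pinch_z is the distance from the TCP to the grasp point, in m); z points along the fingers, y is the direction in which the jaws open and shut (so a half turn about z gives the same grasp; the last joint's range is limited). The gripper opens to 85 mm and grips with 20 to 120 N. Pads are 22 mm wide; open, the fingers measure 114 mm over their backs; the gripper's body (76 mm by 85 mm) begins 54 mm behind the grasp point. The pads swing forward as they close: fully open they stand 13 mm farther back than shut.
Start: joints at [1.163, 0.053, 1.613, -0, 1.476, -0.119], TCP at [0.178, 0.599, 0.231] pointing down, gripper open.
Joint ranges: [-3.01, 3.01], [-1.01, 2.22], [0.06, 2.58], [-1.02, 4.17], [0.09, 2.62], [-3.14, 3.14]. Speed limits (rad/s): [2.57, 2.57, 3.14, 3.14, 3.14, 3.14].

INTERFACE

Orientations are given as a rotation vector (axis times angle).
In Python, from rig import env gives the robot as it stands.
- The arm moves only by the tool arm_command, never from a script. Its argument "plan" is a list that holds one entry, the list of rows, each a list of 5 numbers: the shift along the world's x, y, z in units of 40 mm (1.0 is 40 mm), then the turn about the world's z in degrees, then the gripper's target within -1 to 1 (fully open at 1, half-way at 0, shut at -1). In form: [[[tx, ty, tz, yaw, fingers], ...]]. A call has 1 to 20 rows; each row shifts and turns the pose as measured when the row begins; what a row does not reach is not made up. A row lasts 1/12 s, in which the tool goes at most 41.7 mm and 7.16 degrees, less where a joint would pass 70% of its speed; a pose out of reach is approached as far as the arm can. A call is refused whole if a number of a shift passes 1 or a number of a turn 7.16, either way. A call with a gripper value outside its range is refused whole. The fingers move at their own pace and stop on an object; "grip_force" is the grip in N (left out, the last holds). Time passes only in rows, so rows that do not move let the fingers close. It gives the time, the measured TCP pose, the force and the opening at its end, in the units of the state.
- env.sense(): the state, without advancing time (a new reading comes with each control period).
- env.snapshot(name): name is "scene" or "top"; returns a dict with "color" (420x560x3 uint8, red, green, blue), "depth" (420x560 float32, m along the optical axis (not along the pixel's ray), 0 where there is no reading), "camera_matrix" (3x3 intrinsics, pixels), "eye" and "orientation" of the camera in the world. Camera axes: x right, y up, looking along -z (the intrinsics and any distortion apply to the point x, -y, -z); pixel columns grow to the right and rows downward; lengths in m; the calibration is good to about 2 mm. A picture is of the moment at which its call begins.
- env.job_done(): hands the job in, once; it reports no verdict.
The state is a dict: "t": time; "joint_pos": joint angles; "dq": joint speeds; "tau": joint torques, N m; "tcp_pos": TCP position; "ee_rot": TCP orientation; "contact_force": force on the tool from outside, world axes, zero at the start; "moment": the same for the moment, N m; "width": finger opening in m.
Only numpy, scipy, OpenCV 4.12 (cv2) and the standard library are available. Lean on these libraries where they do the work, as an engineer would, in place of code of your own. Each camera call takes 0.05 s, during which the arm holds its last target.

## Working session

There is one attempt and no reset: what is moved stays moved. The work goes in short steps, Python scripts to look and compute and a tool call to move; the robot and the scene stay as the last step left them, time stands still between calls to the robot, and variables do not carry over. Pictures are saved under pics/ and viewed, and the job is handed in when it is done.

Besides the shell and the picture viewer there is one more tool, called after "Call:" as a command line: name --argument value ..., lists and objects as JSON in quotes. arm_command: Moves the arm, as the interface text tells. Its arguments: {"type":"object","properties":{"plan":{"type":"array","items":{"type":"array","items":{"type":"array","items":{"type":"number"}}}},"grip_force":{"type":"number"}},"required":["plan"]}

```bash
ls; mkdir -p pics
python3 - <<'E'
from rig import env
import cv2,numpy as np
print(env.sense())
for n in ["scene","top"]:
    s=env.snapshot(n); cv2.imwrite(f"pics/{n}0.png",s["color"][:,:,::-1]); np.savez(f"{n}0.npz",**s)
    print(n,s["camera_matrix"],s["eye"],s["orientation"],(s["depth"]>0).mean(), s.keys())
E
```

```text
pics
{'t': 0.0, 'joint_pos': array([ 1.16297337e+00,  5.33302889e-02,  1.61429640e+00,  8.25979660e-06,
        1.47600878e+00, -1.18990334e-01]), 'dq': array([-6.64788259e-04,  6.80618177e-04,  9.59157137e-04,  7.40175403e-04,
        9.15772913e-05, -7.64235922e-04]), 'tau': array([ 3.51657563e-04, -3.93688345e+01, -3.70174491e+01, -1.73623703e-04,
        7.08846506e-03,  1.21199434e-05]), 'tcp_pos': array([0.1777624 , 0.59853436, 0.23007806]), 'ee_rot': array([-4.52045128e-01, -3.10835302e+00,  3.09428054e-03]), 'contact_force': array([ 0.48123313, -0.00106271,  0.89833735]), 'moment': array([0.04823728, 0.03184954, 0.01316229]), 'width': 0.08554267210770385}
scene [[509.51384182   0.         275.32091087]
 [  0.         509.51384182 209.89187718]
 [  0.           0.           1.        ]] [ 1.49440002 -0.66069711  1.01406558] [0.80795745 0.43116898 0.89513186] 0.9961054421768708 dict_keys(['color', 'depth', 'camera_matrix', 'eye', 'orientation'])
top [[409.92675728   0.         276.86653954]
 [  0.         409.92675728 212.93118793]
 [  0.           0.           1.        ]] [ 0.41582371 -0.00883702  1.49525179] [ 0.09368559 -0.10958737 -1.56883537] 0.9961054421768708 dict_keys(['color', 'depth', 'camera_matrix', 'eye', 'orientation'])
```

View pics/scene0.png

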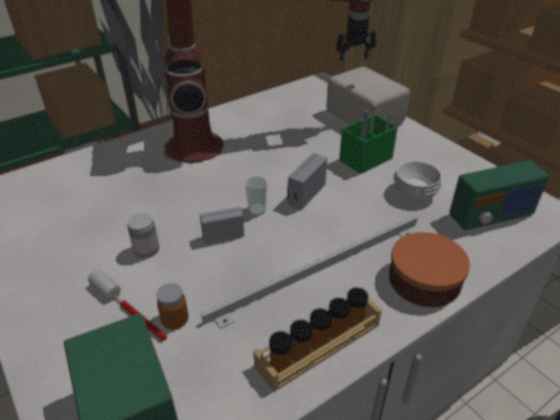

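View pics/top0.png

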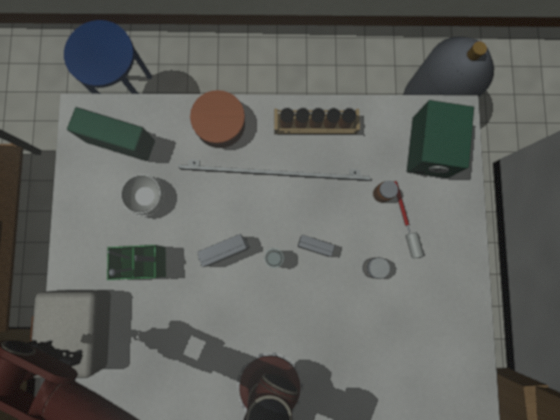

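The top view shows the lunch box at about (222,250), the tumbler at (275,258), the tin at (317,246), and the rail running from (180,168) to (370,178). Next I'll turn these into positions with the depth.

```bash
cat > h.py <<'E'
import numpy as np,cv2
from scipy.spatial.transform import Rotation as R
def cloud(s):
    K=s["camera_matrix"];d=s["depth"].astype(float);v,u=np.indices(d.shape)
    p=np.stack([(u-K[0,2])/K[0,0]*d,-(v-K[1,2])/K[1,1]*d,-d],-1)
    P=p@R.from_rotvec(s["orientation"]).as_matrix().T+s["eye"]; P[d<=0]=np.nan
    return P
def box(P,lo,hi):
    m=np.all((P>lo)&(P<hi),-1); return P[m]
def rect(Q):
    (c,sz,a)=cv2.minAreaRect((Q[:,:2]*1000).astype(np.float32)); 
    return np.round(c,1),np.round(sz,1),round(a,1)
E
python3 - <<'E'
from h import *
for n in ["top","scene"]:
    P=cloud(np.load(n+"0.npz"))
    t=box(P,[.3,-.3,-.02],[.6,.3,.02]);print(n,"table z",np.median(t[:,2]))
    Z=np.nan_to_num(P[...,2]); m=((Z>.02)&(Z<.3)&(P[...,0]>.25)&(P[...,0]<.95)).astype(np.uint8)
    k,L,st,ce=cv2.connectedComponentsWithStats(m)
    for i in range(1,k):
        if st[i,4]>60:
            Q=P[L==i]; top=Q[Q[:,2]>np.percentile(Q[:,2],95)-.012]
            print(i,st[i,4],ce[i].round(),"min",Q.min(0).round(3),"max",Q.max(0).round(3),"toprect",rect(top))
E
```

```text
top table z -0.000474726134123471
1 3939 [441. 141.] min [ 0.741 -0.689  0.02 ] max [ 0.95  -0.5    0.183] toprect (array([ 855.7, -595.2]), array([161.3, 212.9]), 80.7)
2 2584 [110. 133.] min [0.803 0.43  0.02 ] max [0.95  0.69  0.161] toprect (array([881.3, 561.7]), array([252.9,  90.9]), 72.5)
3 1327 [217. 129.] min [0.853 0.097 0.02 ] max [0.95  0.286 0.097] toprect (array([901.6, 191.9]), array([189.2,  96.5]), 89.9)
4 1173 [317. 122.] min [ 0.909 -0.323  0.021] max [ 0.95  -0.013  0.115] toprect (array([ 937.3, -167.9]), array([ 25.3, 266.9]), 0.0)
5 773 [273. 172.] min [ 0.732 -0.36   0.02 ] max [0.786 0.337 0.044] toprect (array([758.7, -11.1]), array([698. ,  14.1]), 86.6)
6 1476 [142. 194.] min [0.595 0.38  0.02 ] max [0.748 0.526 0.087] toprect (array([668.5, 454.5]), array([141.5, 142.9]), 2.8)
7 398 [385. 190.] min [ 0.65  -0.464  0.02 ] max [ 0.715 -0.375  0.106] toprect (array([ 684.1, -410.1]), array([59.4, 58.9]), 19.8)
19 308 [414. 244.] min [ 0.448 -0.542  0.021] max [ 0.537 -0.484  0.05 ] toprect (array([ 493.3, -516. ]), array([89. , 37.8]), 14.2)
20 896 [222. 25
[... 1945 characters left out ...]
, array([700.3,  19.5]), 86.3)
13 1755 [414. 252.] min [0.851 0.092 0.02 ] max [0.95  0.289 0.096] toprect (array([900.6, 190.8]), array([ 98.4, 195.7]), 0.0)
14 532 [103. 283.] min [ 0.449 -0.549  0.02 ] max [ 0.542 -0.489  0.051] toprect (array([ 495.1, -519.8]), array([91.3, 39.8]), 14.0)
15 1085 [172. 304.] min [ 0.653 -0.447  0.02 ] max [ 0.722 -0.379  0.109] toprect (array([ 685.8, -412.4]), array([59.5, 61.6]), 62.6)
16 1038 [301. 325.] min [ 0.909 -0.326  0.02 ] max [ 0.95  -0.035  0.115] toprect (array([ 936.9, -169.8]), array([ 26.2, 269.6]), 0.0)
21 7505 [113. 367.] min [ 0.612 -0.688  0.02 ] max [ 0.95  -0.456  0.183] toprect (array([ 852.1, -597.5]), array([160.2, 207.5]), 81.5)
```

Call:
arm_command --plan '[[[0.3,-0.9,0,5,1],[0.3,-0.9,0,5,1],[0.3,-0.9,0,5,1],[0.3,-0.9,0,5,1],[0.3,-0.9,0,5,1],[0.3,-0.9,0,5,1],[0.3,-0.9,0,5,1],[0.3,-0.9,0,4,1],[0,0,0,0,1]]]'

```text
t: 0.85
tcp_pos: [0.2724, 0.2976, 0.2211]
ee_rot: [0.674, -3.064, 0.022]
contact_force: [-0.3, 0.4, -0.8]
width: 0.0852
```

Call:
arm_command --plan '[[[0.66,-0.8,0,-1,1],[0.66,-0.8,0,-1,1],[0.66,-0.8,0,0,1],[0.66,-0.8,0,0,1],[0.5,-0.6,0,0,1],[0,0,0,0,1]]]'

```text
t: 1.35
tcp_pos: [0.3963, 0.1432, 0.2198]
ee_rot: [0.626, -3.075, 0.018]
contact_force: [0.8, 0.8, -0.1]
width: 0.0857
```

```bash
cat > st.py <<'E'
from rig import env
import numpy as np
def st():
    s=env.sense();p=s["tcp_pos"];r=s["ee_rot"];phi=2*np.degrees(np.arctan2(r[1],r[0]))-90
    print("t",round(s["t"],2),"tcp",p.round(4),"tool y deg",round((phi)%180,1),"F",s["contact_force"].round(1),"w",s["width"])
    return p
if __name__=="__main__": st()
E
python3 st.py
```

```text
t 1.35 tcp [0.3963 0.1432 0.2198] tool y deg 113.0 F [ 0.8  0.8 -0.1] w 0.08569916101672086
```

Call:
arm_command --plan '[[[0.05,-0.1,-0.8,0,1],[0.05,-0.1,-0.8,0,1],[0,0,-0.8,0,1],[0,0,-0.8,0,1],[0,0,-0.4,0,1],[0,0,0,0,1]]]'

```text
t: 1.85
tcp_pos: [0.4007, 0.1357, 0.0722]
ee_rot: [-0.616, 3.079, -0.013]
contact_force: [-0.2, -0.4, 0.4]
width: 0.0857
```

Run:
```python
from st import *; import cv2
st(); s=env.snapshot("scene"); c=s["color"][100:260,200:420,::-1]; cv2.imwrite("pics/s1.png",cv2.resize(c,None,fx=3,fy=3))
```

```text
t 1.85 tcp [0.4007 0.1357 0.0722] tool y deg 112.6 F [-0.2 -0.4  0.4] w 0.08565671967806843
```

View pics/s1.png

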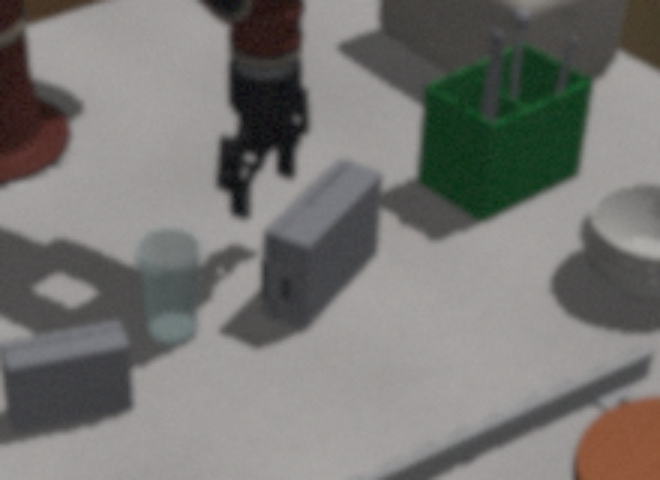

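The open fingers stand behind the lid face (about (265,200) in the crop), clear of the tumbler, so I'll start pushing gently along the box normal.

Call:
arm_command --plan '[[[0.4,0.16,0.2,0,1],[0.4,0.16,0,0,1],[0.23,0.1,0,0,1],[0.2,0.08,0,0,1],[0.2,0.08,0,0,1]]]'

```text
t: 2.32
tcp_pos: [0.4609, 0.1628, 0.0873]
ee_rot: [-0.619, 3.074, -0.013]
contact_force: [-0.3, 0.1, 0.9]
width: 0.0856
```

```bash
python3 st.py
```

```text
t 2.32 tcp [0.4609 0.1628 0.0873] tool y deg 112.8 F [-0.3  0.1  0.9] w 0.08563626202207715
```

Run:
```python
from st import *; import cv2
s=env.snapshot("scene"); c=s["color"][100:260,200:420,::-1]; cv2.imwrite("pics/s2.png",cv2.resize(c,None,fx=3,fy=3));st()
```

```text
t 2.37 tcp [0.4627 0.1633 0.088 ] tool y deg 112.8 F [-0.5 -0.5  0.4] w 0.08549998441169442
```

View pics/s2.png

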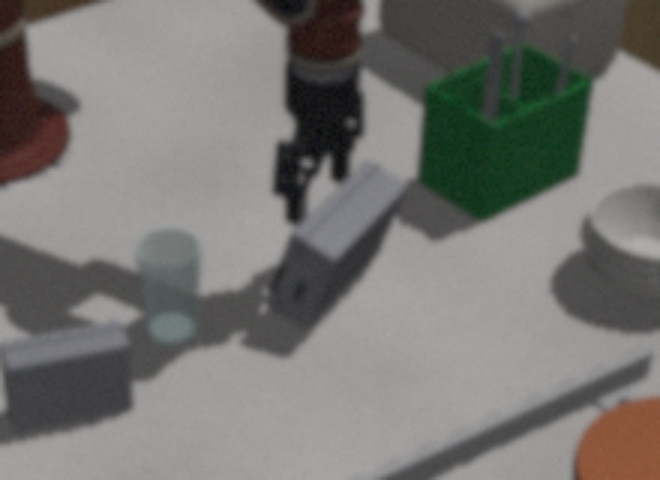

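The box is tilting forward about its far edge (crop (290,310)) without sliding, so I keep pushing.

Call:
arm_command --plan '[[[0.2,0.08,0,0,1],[0.2,0.08,0,0,1],[0.2,0.08,0,0,1],[0,0,0,0,1],[0,0,0,0,1],[0,0,0,0,1]]]'

```text
t: 2.87
tcp_pos: [0.4899, 0.1747, 0.0907]
ee_rot: [-0.618, 3.067, -0.012]
contact_force: [-0.5, 0.1, 0.0]
width: 0.0853
```

Run:
```python
from st import *; import cv2
s=env.snapshot("scene"); c=s["color"][100:260,200:420,::-1]; cv2.imwrite("pics/s3.png",cv2.resize(c,None,fx=3,fy=3));st()
```

```text
t 2.92 tcp [0.4897 0.1746 0.0906] tool y deg 112.8 F [-0.1  0.5 -0.1] w 0.08493707676523433
```

View pics/s3.png

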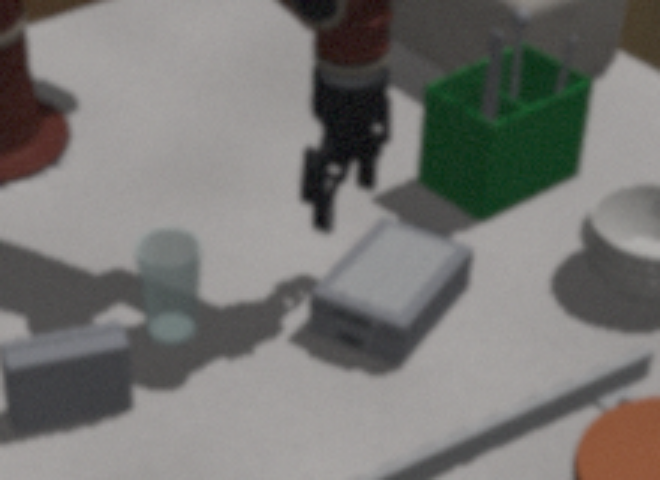

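The box has landed flat, lid up (crop (390,280)). Next I measure its pose.

```bash
cat > meas.py <<'E'
from h import *; from st import *
import sys
def meas(name,save=None):
    for n in (["top","scene"]):
        s=env.snapshot(n); P=cloud(s)
        if save: cv2.imwrite(f"pics/{save}_{n}.png",s["color"][:,:,::-1])
        t=box(P,[.42,.02,-.02],[.74,.36,.015]); z0=np.median(t[:,2])
        m=((P[...,2]>z0+.042)&(P[...,2]<z0+.066)&(P[...,0]>.42)&(P[...,0]<.79)&(P[...,1]>.02)&(P[...,1]<.37)).astype(np.uint8)
        m=cv2.morphologyEx(m,cv2.MORPH_OPEN,np.ones((3,3)))
        k,L,stt,ce=cv2.connectedComponentsWithStats(m); i=1+np.argmax(stt[1:,4])
        Q=P[L==i]; A=np.c_[Q[:,:2],np.ones(len(Q))]; T=Q[Q[:,2]>np.median(Q[:,2])-.008]; A=np.c_[T[:,:2]-T[:,:2].mean(0),np.ones(len(T))]
        c=np.linalg.lstsq(A,T[:,2],rcond=None)[0]
        print(n,"z0",z0.round(4),"lid z",c[2].round(4),"slope",c[:2].round(3),"rect",rect(T),len(T))
if __name__=="__main__": meas("",sys.argv[1] if len(sys.argv)>1 else None); st()
E
python3 meas.py m1
```

```text
top z0 -0.0001 lid z 0.0548 slope [-0.017  0.004] rect (array([587.3, 191. ]), array([184. ,  94.1]), 81.3) 671
scene z0 0.0034 lid z 0.0582 slope [-0.007  0.005] rect (array([550.7, 194. ]), array([113. , 178.7]), 23.3) 1207
t 3.02 tcp [0.4895 0.1746 0.0905] tool y deg 112.8 F [ 0.1 -0.5 -0.6] w 0.08491931229180945
```

View pics/m1_top.png

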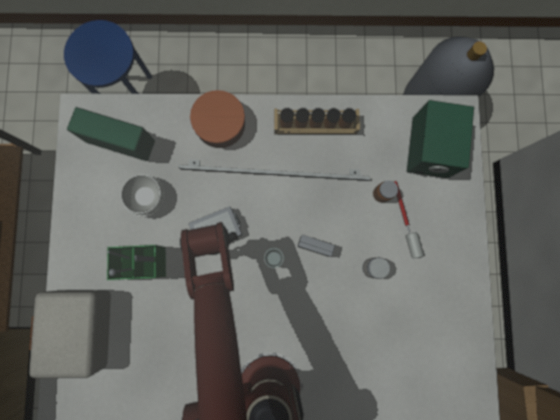

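Call:
arm_command --plan '[[[-0.5,-0.2,0,0,1],[-0.5,-0.2,0,0,1],[0,0,-0.7,0,1],[0,0,-0.7,0,1],[0,0,-0.4,0,1],[0,0,0,0,1]]]'

```text
t: 3.52
tcp_pos: [0.4486, 0.1577, 0.0198]
ee_rot: [-0.616, 3.059, -0.012]
contact_force: [-1.2, 0.6, -0.8]
width: 0.0858
```

```bash
python3 st.py
```

```text
t 3.52 tcp [0.4486 0.1577 0.0198] tool y deg 112.8 F [-1.2  0.6 -0.8] w 0.0857684624850035
```

Call:
arm_command --plan '[[[0.3,0.12,-0.2,0,1],[0.3,0.12,0,0,1],[0.2,0.08,0,0,1],[0.2,0.08,0,0,1],[0.2,0.07,0,-2.2,1],[0.2,0.06,0,-2.2,1],[0.2,0.05,0,-2.2,1],[0.2,0.05,0,-2.2,1],[0.2,0.04,0,-2.2,1],[0.2,0.04,0,-2.2,1],[0,0,0,0,1]]]'

```text
t: 4.43
tcp_pos: [0.5371, 0.1878, 0.0142]
ee_rot: [-0.246, 3.123, -0.014]
contact_force: [-0.5, 1.2, 1.1]
width: 0.0851
```

```bash
python3 meas.py m2
```

```text
top z0 -0.0002 lid z 0.0549 slope [-0.009  0.004] rect (array([630.9, 191.6]), array([180.4, 100.5]), 77.7) 790
scene z0 0.0034 lid z 0.0581 slope [-0.008  0.005] rect (array([593.6, 195.4]), array([136.5, 182.7]), 10.1) 1344
t 4.53 tcp [0.5362 0.1876 0.014 ] tool y deg 99.1 F [ 0.8 -0.3 -1. ] w 0.08513370397823351
```

View pics/m2_scene.png

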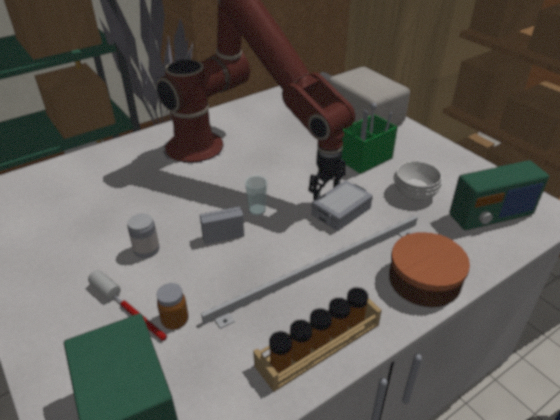

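The box at (342,203) is turning and moving with the two fingers flush against it. I'll continue, finishing parallel to the rail but short of it.

Call:
arm_command --plan '[[[0.2,0.03,0,-2.1,1],[0.2,0.03,0,-2.1,1],[0.2,0.02,0,-2.1,1],[0.2,0.01,0,-2.1,1],[0.2,0,0,-2.1,1],[0.2,0,0,-2.1,1],[0.2,-0.01,0,0,1],[0.1,-0.01,0,0,1],[0,0,0,0,1]]]'

```text
t: 5.28
tcp_pos: [0.5896, 0.1913, 0.0142]
ee_rot: [-0.093, -3.132, 0.014]
contact_force: [-0.4, 0.1, -0.7]
width: 0.0854
```

```bash
python3 meas.py m3
python3 - <<'E'
import cv2
c=cv2.imread("pics/m3_scene.png")[130:290,220:460]; cv2.imwrite("pics/m3c.png",cv2.resize(c,None,fx=3,fy=3))
E
```

```text
top z0 -0.0002 lid z 0.0548 slope [-0.014  0.008] rect (array([679.8, 177.4]), array([182., 101.]), 65.8) 711
scene z0 0.0034 lid z 0.0581 slope [-0.013  0.008] rect (array([646. , 187.3]), array([178.9, 137.1]), 86.4) 1462
t 5.38 tcp [0.5895 0.1913 0.0142] tool y deg 86.6 F [ 0.5  0.7 -0.7] w 0.08522809242531709
```

View pics/m3c.png

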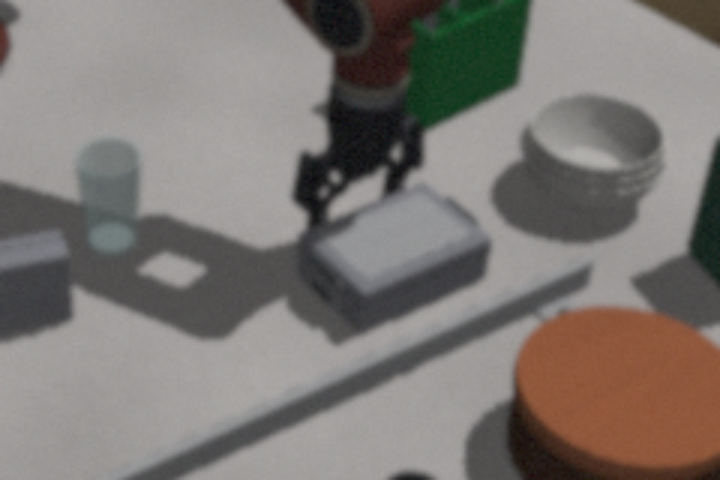

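The box is nearly parallel with the rail, with a gap of roughly 50 mm. I'll push about 35 mm and measure again.

Call:
arm_command --plan '[[[0.2,-0.01,0,0,1],[0.2,-0.01,0,0,1],[0.2,-0.01,0,0,1],[0.2,-0.01,0,0,1],[0.1,-0.01,0,0,1],[0,0,0,0,1]]]'

```text
t: 5.88
tcp_pos: [0.6263, 0.1891, 0.014]
ee_rot: [-0.091, -3.128, 0.015]
contact_force: [-3.1, 0.8, 3.6]
width: 0.0854
```

```bash
cat > gap.py <<'E'
from h import *; from st import *
import sys
s=env.snapshot("scene");P=cloud(s); z0=np.median(box(P,[.42,.0,-.02],[.74,.36,.015])[:,2])
cv2.imwrite(f"pics/{sys.argv[1]}.png",cv2.resize(s["color"][130:290,220:460,::-1],None,fx=3,fy=3))
# rail: front & back edges from points above .028, front edge by percentile in strips
rl=box(P,[.70,-.34,z0+.028],[.80,.33,z0+.042]); c=np.polyfit(rl[:,1],rl[:,0],1); r=rl[:,0]-np.polyval(c,rl[:,1])
for _ in range(3):
    k=abs(r)<.009; c=np.polyfit(rl[k,1],rl[k,0],1); r=rl[:,0]-np.polyval(c,rl[:,1])
print("rail mid x=%.4f+%.4f y, spread"%(c[1],c[0]),np.percentile(r[abs(r)<.015],[3,97]).round(4))
ang=np.arctan(c[0]); 
Q=box(P,[.45,.02,z0+.05],[.80,.36,z0+.062])
# lid far edge: max x per y strip
ys=np.arange(Q[:,1].min()+.02,Q[:,1].max()-.02,.006); E=[]
for y in ys:
    q=Q[abs(Q[:,1]-y)<.004]
    if len(q)>4: E.append((y,np.percentile(q[:,0],97)))
E=np.array(E); b=np.polyfit(E[:,0],E[:,1],1); b=np.polyfit(*E[abs(E[:,1]-np.polyval(b,E[:,0]))<.004].T,1)
y0=(Q[:,1].min()+Q[:,1].max())/2
print("lid y range",Q[:,1].min().round(3),Q[:,1].max().round(3),"far edge slope deg",np.degrees(np.arctan(b[0])).round(2),"rail deg",np.degrees(ang).round(2))
for y in (y0-.075,y0,y0+.075): print("gap at y=%.3f: %.1f mm"%(y,1000*((c[1]-.006+c[0]*y)-np.polyval(b,y))*np.cos(ang)))
st()
E
python3 gap.py g1
```

```text
rail mid x=0.7609+0.0596 y, spread [-0.0077  0.0059]
lid y range 0.094 0.271 far edge slope deg 4.1 rail deg 3.41
gap at y=0.108: 21.0 mm
gap at y=0.183: 20.1 mm
gap at y=0.258: 19.2 mm
t 5.93 tcp [0.6262 0.1891 0.014 ] tool y deg 86.7 F [ 0.4 -0.7  1.1] w 0.08551782604647779
```

View pics/g1.png

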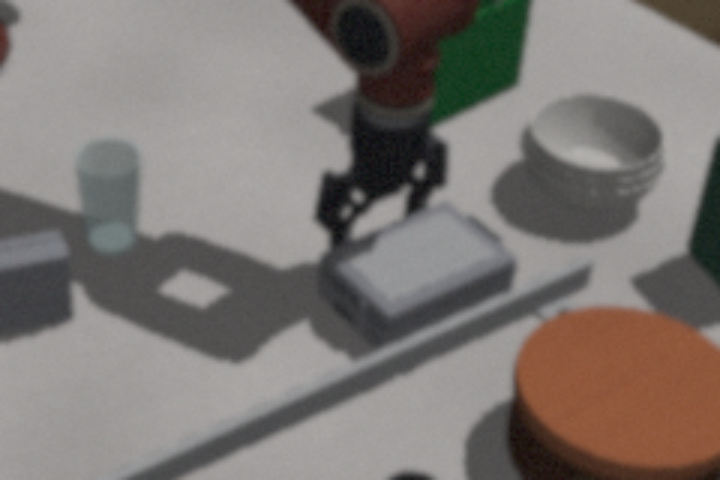

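Call:
arm_command --plan '[[[0.1,-0.01,0,0,1],[0.1,-0.01,0,0,1],[0.1,-0.01,0,0,1],[0.1,0,0,0,1],[0,0,0,0,1]]]'

```text
t: 6.35
tcp_pos: [0.6418, 0.1881, 0.0138]
ee_rot: [-0.091, -3.124, 0.015]
contact_force: [-4.8, 1.1, 3.3]
width: 0.0857
```

```bash
python3 gap.py g2
```

```text
rail mid x=0.7604+0.0565 y, spread [-0.0091  0.0063]
lid y range 0.094 0.272 far edge slope deg 3.34 rail deg 3.24
gap at y=0.108: 3.0 mm
gap at y=0.183: 2.9 mm
gap at y=0.258: 2.8 mm
t 6.4 tcp [0.6418 0.1881 0.0138] tool y deg 86.7 F [-4.8 -0.4  2.6] w 0.0849260159869677
```

Call:
arm_command --plan '[[[0.06,0,0,0,1],[0.06,0,0,0,1],[0,0,0,0,1]]]'

```text
t: 6.65
tcp_pos: [0.641, 0.1881, 0.014]
ee_rot: [-0.091, -3.107, 0.019]
contact_force: [-1.1, -0.3, 0.2]
width: 0.0853
```

```bash
python3 gap.py g3
```

```text
rail mid x=0.7603+0.0562 y, spread [-0.0087  0.0066]
lid y range 0.092 0.271 far edge slope deg 3.36 rail deg 3.21
gap at y=0.106: 2.8 mm
gap at y=0.181: 2.6 mm
gap at y=0.256: 2.4 mm
t 6.7 tcp [0.6412 0.1881 0.0139] tool y deg 86.7 F [-5.4  0.1  3. ] w 0.08514171809982725
```

Call:
arm_command --plan '[[[0.15,0,0,0,1],[0.15,0,0,0,1],[0.15,0,0,0,1]]]'

```text
t: 6.95
tcp_pos: [0.6393, 0.1881, 0.0139]
ee_rot: [-0.088, -3.052, 0.029]
contact_force: [-30.3, -2.8, 20.4]
width: 0.0854
```

```bash
python3 gap.py g4
```

```text
rail mid x=0.7605+0.0573 y, spread [-0.0093  0.0062]
lid y range 0.092 0.272 far edge slope deg 2.87 rail deg 3.28
gap at y=0.107: 2.6 mm
gap at y=0.182: 3.1 mm
gap at y=0.257: 3.7 mm
t 7.0 tcp [0.6393 0.188  0.014 ] tool y deg 86.7 F [-31.8  -3.5  21.7] w 0.08536609413545183
```

View pics/g4.png

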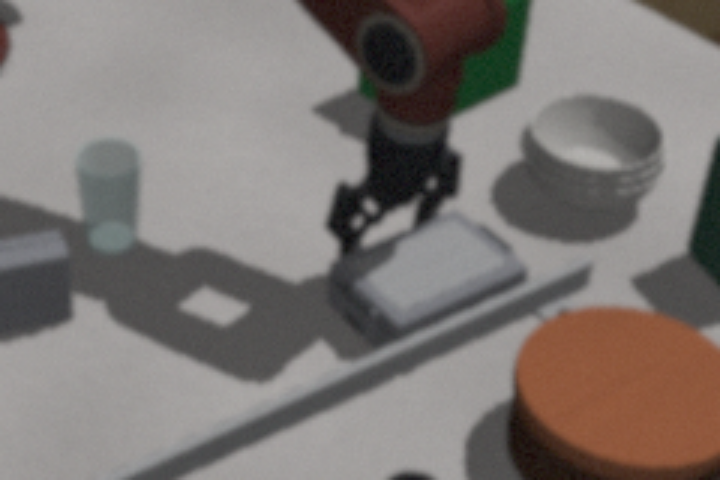

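The force has jumped to 30 N with no further motion, so the box is against the rail. I back straight off and then check it.

Call:
arm_command --plan '[[[-0.2,0.01,0,0,1],[-0.4,0.02,0,0,1],[-0.6,0.04,0,0,1],[-0.6,0.04,0,0,1],[-0.6,0.04,0.2,0,1],[-0.3,0,0.8,0,1],[0,0,0.9,0,1],[0,0,0.9,0,1],[-0.5,0,0.9,0,1],[0,0,0,0,1],[0,0,0,0,1]]]'

```text
t: 7.92
tcp_pos: [0.5121, 0.1929, 0.1679]
ee_rot: [-0.09, -3.072, 0.027]
contact_force: [-0.1, 0.1, -1.4]
width: 0.0852
```

```bash
python3 gap.py g5; python3 meas.py m5
```

```text
rail mid x=0.7604+0.0567 y, spread [-0.0088  0.0063]
lid y range 0.093 0.272 far edge slope deg 3.59 rail deg 3.25
gap at y=0.108: 3.1 mm
gap at y=0.183: 2.7 mm
gap at y=0.258: 2.2 mm
t 7.97 tcp [0.5127 0.1932 0.1687] tool y deg 86.7 F [1.1 0.7 1. ] w 0.0852400833984043
top z0 -0.0002 lid z 0.0549 slope [ 0.003 -0.001] rect (array([709.4, 185.2]), array([176.3, 110.3]), 86.8) 1397
scene z0 0.0034 lid z 0.0581 slope [-0.01   0.006] rect (array([708. , 183.1]), array([182.7, 117.3]), 86.7) 1508
t 8.07 tcp [0.5112 0.1927 0.1655] tool y deg 86.6 F [-0.8 -0.6 -0.2] w 0.08577022999988136
```

View pics/g5.png

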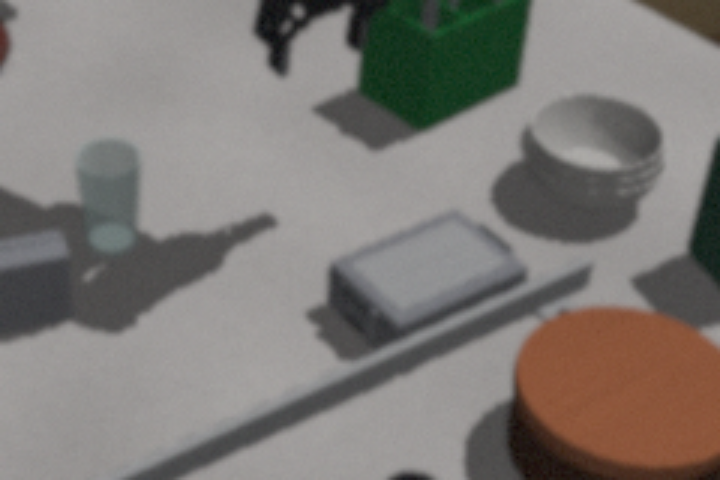

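View pics/m5_top.png

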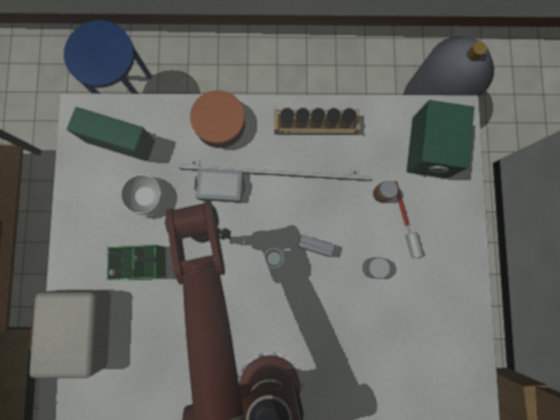

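The box lies flat and parallel to the rail. From the top view, rail face minus box centre is about 54.5 mm, against a half width of 55, so the gap there is about zero. Before handing in I'll check the bystanders.

Run:
```python
from h import *; from st import *
a=cloud(np.load("top0.npz")); b=cloud(env.snapshot("top"))
for n,lo,hi in [("tin",[.42,-.25,.06],[.56,-.07,.1]),("tumbler",[.39,-.06,.09],[.5,.04,.13]),("bowls",[.57,.36,.06],[.77,.56,.1]),("caddy",[.35,.365,.1],[.51,.56,.14]),("jar",[.63,-.47,.08],[.73,-.36,.12]),("can",[.36,-.42,.09],[.47,-.31,.13])]:
    print(n,rect(box(a,lo,hi))[0],rect(box(b,lo,hi))[0])
st(); env.job_done()
```

```text
tin [ 489.5 -157.3] [ 489.5 -157.5]
tumbler [445.3 -11.4] [445.3 -11.5]
bowls [668.2 454.2] [667.9 452.9]
caddy [432.3 458.5] [432.2 458. ]
jar [ 684.1 -410.1] [ 684.5 -411.1]
can [ 411.4 -363. ] [ 411.4 -362.8]
t 8.12 tcp [0.5106 0.1925 0.1644] tool y deg 86.6 F [-0.2 -0.1 -0.8] w 0.08540710049297137
the job is handed in; nothing more can be done
```

I tipped the lunch box onto its base with the open fingertips, turned it about 26° as I pushed it back, and pressed it against the rail until the force rose to about 30 N. I then backed the hand away and handed the job in at about 8.1 s.

**Last checks:**
- **Box attitude:** it lies flat, with the lid at 55 mm in the top view.
- **Angle to the rail:** it is parallel to within about 0.4°.
- **Gap to the rail:** the two cameras disagree a little. The scene view gives 2–3 mm and the top view about 0 mm, and the push force says contact. All are within the 6 mm limit.
- **Lid slope:** the scene view shows a slope of about 0.01 rad and the top view 0.003 rad, both well under 0.06.
- **Other things:** the tin, tumbler, bowls, caddy, jar and can moved 1.4 mm or less, about the measurement noise. I did not measure the brush, but the hand never went near it.
- **Hand:** it is clear of everything.

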